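Three things back to their own stations

TASK

The open beaker, the steel weight and the capped bottle were each left at the wrong station. Bring each to the middle of its own place: the beaker on the stirrer's round plate, the weight on the balance's pan, the bottle in the spill tray's compartment that does not hold the little jar; the empty cork mat is there for parking. Keep everything upright, set each thing down rather than dropping it, and leave the little jar and the petri dish where they are.

Things in the scene. Friction and masses are not known exactly. Their poses are not given: they have to be found in the camera images.
- beaker: open white plastic beaker, round, straight-sided, 50 mm across, 70 mm tall, wall 3 mm, about 90 g (varies); origin at the centre of its underside, z up. Starts upright in the free compartment of the spill tray
- weight: steel calibration weight, 500 g: a cylinder 40 mm across and 44 mm tall, above it a thin neck and a 24 mm wide knob, 65 mm tall in all; origin at the centre of its underside, z up. Starts upright on the stirrer's plate
- bottle: capped amber reagent bottle with a paper label and black cap, 50 mm across, straight-sided up to 72 mm above its foot, 100 mm tall in all (cap 32 mm across), about 220 g (varies); origin at the centre of its underside, z up. Starts upright on the balance's pan
- balance_pan (a point): centre of the top face of the balance's square steel pan, 104 mm wide, 55 mm above the bench; the white balance (175 x 130 mm) is fixed, its display on the -x side of this point; x and y along the pan's edges, z up
- stirrer_plate (a point): centre of the top face of the magnetic stirrer's round dark steel plate, 110 mm across, 65 mm above the bench; the white stirrer (165 x 120 mm) is fixed, its knob on the -x side; z up
- tray_bay (a point): centre of the floor of the free compartment of the grey spill tray, 4 mm above the bench; the tray is fixed, 210 x 110 mm, with two equal compartments one behind the other along x, this one on the -x side, 99 x 102 mm inside; walls and the rib between are 4 mm thick and rise 14 mm above the floor; the other compartment, centred 103 mm along +x, holds the little jar; z up
- mat_top (a point): centre of the top of the empty round cork mat, the parking place, 110 mm across, 6 mm thick, fixed on the bench; the petri dish lies about 115 mm from it along its +x; z up
- jar: little white jar with blue cap, 42 mm across, 46 mm tall, 90 g, in the far compartment of the tray; to be left alone; origin at the centre of its underside
- dish: closed petri dish, 62 mm across, 17 mm tall, 30 g, on the bench beyond the cork mat; to be left alone; origin at the centre of its underside
Not all that is in view belongs to the job. What is shaped like the beaker but pink or red is not meant. What is shaped like the weight but red is not meant.

How it is judged:
By the outcome, as a careful person would: the job done as asked, in the order asked, and still so for the second after the job is handed in, with the robot touching nothing.
It also fails if it takes over 128 s, if anything falls off the work surface, if the arm or the gripper's body presses on something with over 40 N, if the wrist force passes 120 N, or if a joint passes its speed limit or range.

ROBOT

A 6-joint arm with a two-finger parallel gripper is mounted at the origin on the work surface. World frame = base frame: x ahead of the robot, y to its left, z up, the work surface at z = 0. Lengths are in m, angles in rad, forces in N, time in s.
With the tool pointing down it reaches from about 0.275 to 0.75 m from the base axis. Payload 10.2 kg.
Tool frame: the origin (TCP) lies midway between the tips of the shut fingers; the grasp point (between the pads) lies 19 mm behind it (env.hold_point_z is the distance from the TCP to the grasp point, in m); z points along the fingers, y is the line along which they close (so a half turn about z gives the same grasp; the last joint's range is limited). The gripper opens to 85 mm and grips with 20 to 120 N. Pads are 22 mm wide; open, the fingers measure 114 mm over their backs; the gripper's body (76 mm by 85 mm) begins 54 mm behind the grasp point. The pads swing forward as they close: fully open they stand 13 mm farther back than shut.
Start: joints at [-1.356, 0.313, 1.498, -0, 1.331, -0.223], TCP at [0.223, -0.475, 0.231] pointing down, gripper open.
Joint ranges: [-2.94, 2.94], [-0.97, 2.17], [0.19, 2.56], [-1.23, 4.37], [0.02, 3.11], [-2.88, 2.88]. Speed limits (rad/s): [2.39, 2.39, 3.01, 3.14, 3.14, 3.14].

INTERFACE

Orientations are given as a unit quaternion [x, y, z, w].
In Python, from bench import env, kinematics, monitor, eyes, job gives the robot as it stands. The module is installed in compiled form; this text tells all that it offers. Calls block until the motion is done:
- env.reach(position, orientation): joint-space move of the TCP to a pose.
- env.movel(position, velocity=0.15, frame=None, guard=None): straight line of the TCP; frame=None keeps the orientation; velocity is the mean speed in m/s. With guard (N) it stops when the force on the tool has changed by that much, and returns True; else False.
- env.set_joints(angles): joint-space move.
- env.release() and env.close_gripper(effort=None): open the fingers fully, or close them until they stop; effort is the grip in N (None keeps the last).
- env.hold(seconds).
- kinematics.ik(position, orientation): joint angles nearest the present ones, or None.
- monitor.sense(): the state.
- eyes.grab_frame(name): name is "side" or "top"; returns a dict with "frame" (400x640x3 uint8, red, green, blue), "mtx" (3x3 intrinsics, pixels), "view" (4x4, takes a point from world to camera coordinates). Camera axes: x right, y down, z forward; pixel columns grow to the right and rows downward; lengths in m; the calibration is good to about 2 mm. A picture is of the moment at which its call begins. There is no depth.
A pose or a line that the arm cannot do raises env.MotionError and nothing moves.
- job.hand_in(): hands the job in; it is judged then, once.
The state is a dict: "clock": time; "joints": joint angles; "qvel": joint speeds; "joint_efforts": joint torques, N m; "position": TCP position; "ee_rot": TCP orientation; "contact_force": force on the tool from outside, world axes, zero at the start; "ft_torque": the same for the moment, N m; "finger_gap": opening from 0.0 (shut) to 1.0 (fully open); "gripper_force": force on a finger pad.
Only numpy, scipy, OpenCV 4.12 (cv2) and the standard library are available. Lean on these libraries where they do the work, as an engineer would, in place of code of your own. Each camera call takes 0.05 s, during which the arm holds its last target. There are 200 camera calls.

## Working session

There is one attempt and no reset: what is moved stays moved. The work goes in short steps, each a Python script; the robot and the scene stay as the last script left them, time stands still between calls to the robot, and variables do not carry over. Pictures are saved under pics/ and viewed, at most 14 in all, crops included, and the job is handed in when it is done.

```bash
mkdir -p pics; python3 - <<'E'
from bench import env, kinematics, monitor, eyes, job
import cv2,numpy as np
for n in("top","side"):
    f=eyes.grab_frame(n); cv2.imwrite(f"pics/{n}0.png",f["frame"][:,:,::-1]); print(n,f["mtx"].tolist(),np.round(f["view"],4).tolist())
s=monitor.sense();print(s["clock"],s["position"],s["ee_rot"],s["finger_gap"],env.hold_point_z)
E
```

```text
top [[385.6268088333576, 0.0, 319.3087584603244], [0.0, 385.6268088333576, 195.16482357659154], [0.0, 0.0, 1.0]] [[-0.002, -0.9995, -0.032, -0.0376], [-0.9958, 0.0049, -0.0916, 0.5619], [0.0917, 0.0316, -0.9953, 1.0444], [0.0, 0.0, 0.0, 1.0]]
side [[426.08815393269686, 0.0, 313.4870634918169], [0.0, 426.08815393269686, 198.76718746509238], [0.0, 0.0, 1.0]] [[0.8208, -0.571, 0.0144, -0.4979], [-0.418, -0.6176, -0.6662, 0.2418], [0.3893, 0.5408, -0.7456, 1.3475], [0.0, 0.0, 0.0, 1.0]]
0.1 [ 0.22249163 -0.47525274  0.23080658] [ 9.76140060e-01  2.17141042e-01 -5.30021360e-06 -5.93294515e-04] 1.0029124856707263 0.0187
```

View pics/top0.png

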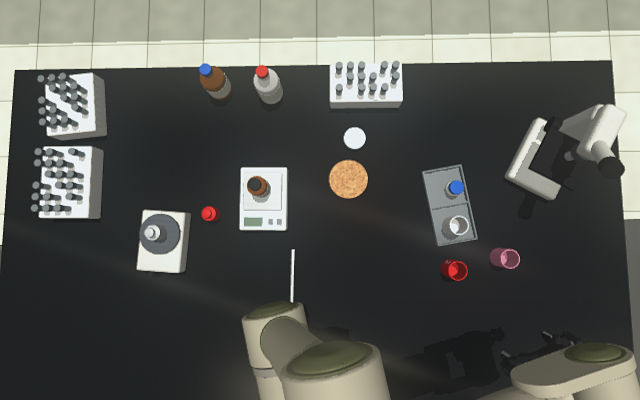

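View pics/side0.png

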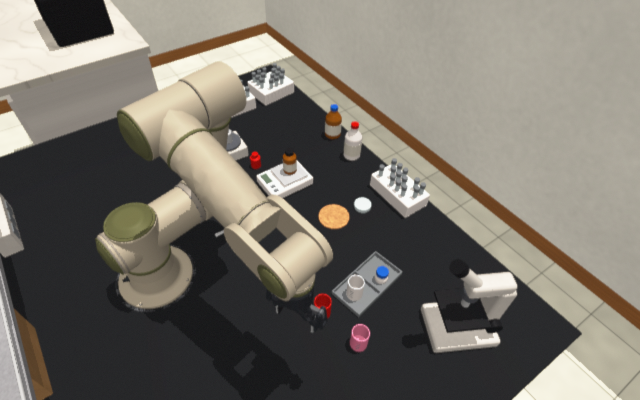

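The top view shows the weight at about (155,233) on the stirrer, the bottle at (258,187) on the balance, the mat at (348,179), the dish at (354,138), the beaker at (457,226) and the jar at (456,188). The red and pink beakers at (456,270) and (505,258) and the red weight at (209,213) are decoys. I'll enlarge both regions.

```bash
python3 - <<'E'
import cv2
i=cv2.imread("pics/top0.png")
for n,(x,y) in dict(L=(125,155),R=(325,120)).items():
    c=cv2.resize(i[y:y+140,x:x+190],None,fx=4,fy=4,interpolation=cv2.INTER_CUBIC); cv2.imwrite(f"pics/c{n}.png",cv2.convertScaleAbs(c,alpha=1.1,beta=20))
E
```

```text
(no output)
```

View pics/cL.png

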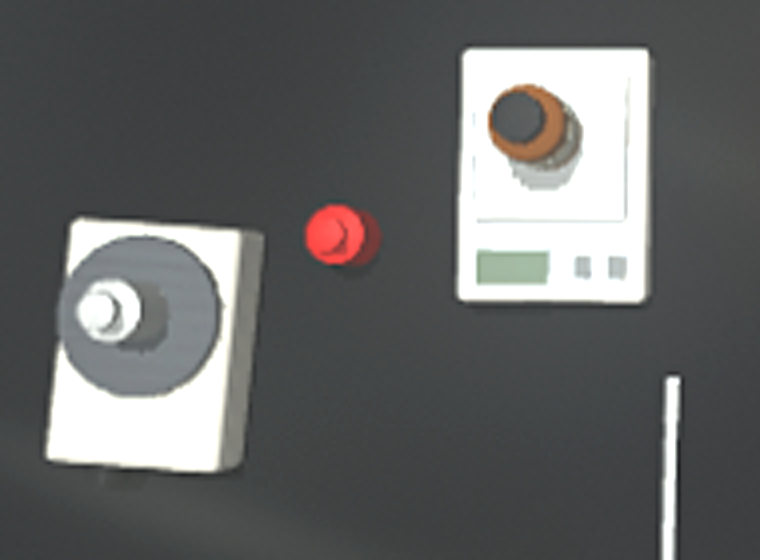

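View pics/cR.png

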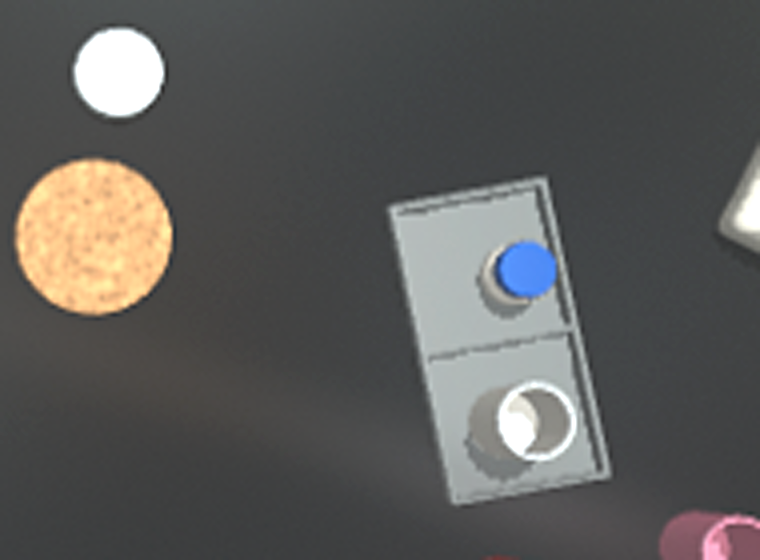

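```bash
cat > m.py <<'E'
import numpy as np
K={'top':[[385.6268,0,319.3088],[0,385.6268,195.1648],[0,0,1]],'side':[[426.0882,0,313.4871],[0,426.0882,198.7672],[0,0,1]]}
def px(f,uv,z):
    V=f["view"];R=V[:3,:3];t=V[:3,3]
    d=R.T@np.linalg.solve(f["mtx"],[uv[0],uv[1],1.]);c=-R.T@t
    return c+d*(z-c[2])/d[2]
def proj(f,p):
    q=f["mtx"]@(f["view"][:3,:3]@np.array(p)+f["view"][:3,3]);return q[:2]/q[2]
E
python3 - <<'E'
from bench import eyes
from m import *
import cv2
f=eyes.grab_frame("top"); g=eyes.grab_frame("side")
P={}
for n,o,u,v,z in [("plate",0,140,317,.065),("knob",0,99,312,.130),("wbody",0,110,310,.109),("cap",0,517,118,.155),("pan",0,551,144,.055),("panBL",0,475,220,.055),("panBR",0,627,220,.055),("balTL",0,461,48,.05),("balBL",0,458,302,.05),
 ("mat",1,94,237,.006),("dish",1,119,72,.017),("TL",1,388,207,.018),("TR",1,546,178,.018),("BR",1,610,475,.018),("BL",1,455,504,.018),("beaker",1,537,421,.074),("jar",1,527,270,.05),
 ("stTL",0,72,218,.06),("stTR",0,263,230,.06),("stBL",0,46,460,.06)]:
    x0,y0=[(125,155),(325,120)][o]
    P[n]=px(f,((u+.5)/4-.5+x0,(v+.5)/4-.5+y0),z);print(n,P[n].round(4))
c=(P["TL"]+P["TR"]+P["BL"]+P["BR"])/4; ax=P["TL"]+P["TR"]-P["BL"]-P["BR"];ax/=np.linalg.norm(ax)
print("tray",c,np.linalg.norm(P["TL"]-P["BL"]),np.linalg.norm(P["TL"]-P["TR"]),"yaw",np.arctan2(ax[1],ax[0]),"bay",c-ax*.0515)
print("dish-mat",P["dish"]-P["mat"])
P["bay"]=c-ax*.0515;P["bay"][2]=.004
im=g["frame"][:,:,::-1].copy()
im=cv2.resize(im[80:320,200:440],None,fx=2.4,fy=2.4,interpolation=cv2.INTER_CUBIC)
for k in("plate","knob","cap","pan","mat","dish","beaker","jar","bay"):
    q=(proj(g,P[k])-[200,80]+.5)*2.4-.5
    cv2.drawMarker(im,tuple(int(round(a)) for a in q),(0,255,0),0,12)
cv2.imwrite("pics/chk.png",im)
E
```

```text
plate [0.456  0.3878 0.065 ]
knob [0.4596 0.3848 0.13  ]
wbody [0.4608 0.3877 0.109 ]
cap [0.5778 0.1171 0.155 ]
pan [0.5721 0.114  0.055 ]
panBL [0.5207 0.1651 0.055 ]
panBR [0.5204 0.0619 0.055 ]
balTL [0.6392 0.1778 0.05  ]
balBL [0.4656 0.1769 0.05  ]
mat [ 0.6094 -0.1205  0.006 ]
dish [ 0.7253 -0.1387  0.017 ]
TL [ 0.6275 -0.3245  0.018 ]
TR [ 0.6471 -0.4339  0.018 ]
BR [ 0.4419 -0.4699  0.018 ]
BL [ 0.4223 -0.3645  0.018 ]
beaker [ 0.4779 -0.4037  0.074 ]
jar [ 0.5793 -0.4084  0.05  ]
stTL [0.5229 0.4392 0.06  ]
stTR [0.5142 0.3079 0.06  ]
stBL [0.3608 0.4503 0.06  ]
tray [ 0.53472493 -0.39818402  0.018     ] 0.2090636649235462 0.11121562132503647 yaw 0.18304896512429805 bay [ 0.48408533 -0.40755848  0.018     ]
dish-mat [ 0.11591473 -0.01818418  0.011     ]
```

View pics/chk.png

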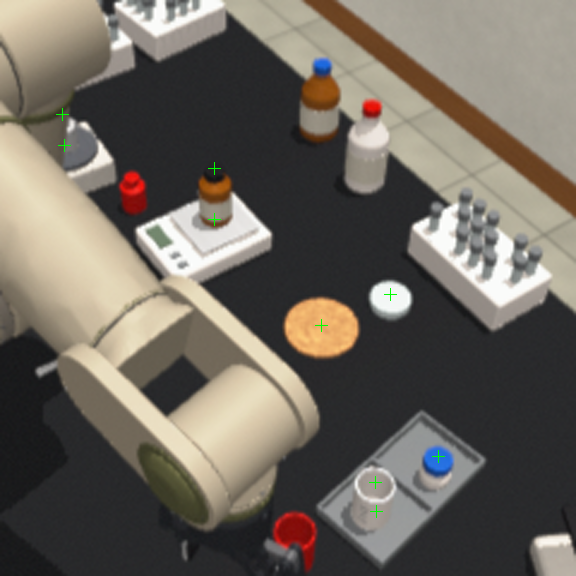

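The side view agrees: all the projected points land on their objects, the tray measures 209 x 111 mm, and the dish is 117 mm from the mat. The plan is beaker to mat, bottle to bay, weight to pan, then beaker to plate.

```bash
cat > r.py <<'E'
from bench import env, kinematics, monitor, eyes, job
import cv2,numpy as np
Q=[1,0,0,0]; HP=env.hold_point_z
def pick(xy,base,h,effort,top=.26,first=False):
    z=base+h-HP
    if first: env.reach([*xy,top],Q)
    else: env.movel([*xy,top],velocity=.3)
    env.movel([*xy,z+.03],velocity=.2)
    if env.movel([*xy,z],velocity=.08,guard=8): print("contact on descent!",monitor.sense()["position"]); raise SystemExit
    env.close_gripper(effort); s=monitor.sense(); print("gap mm",s["finger_gap"]*85,"F",s["gripper_force"],"t",s["clock"])
    env.movel([*xy,top],velocity=.2); s=monitor.sense(); print("lifted gap",s["finger_gap"]*85,"fz",s["contact_force"])
def place(xy,base,h,top=.26):
    z=base+h-HP
    env.movel([*xy,top],velocity=.25)
    env.movel([*xy,z+.015],velocity=.18); env.hold(.2)
    hit=env.movel([*xy,z-.004],velocity=.02,guard=2.5)
    s=monitor.sense(); print("down",hit,"dz mm",(s["position"][2]-z)*1e3,s["contact_force"])
    env.release(); env.hold(.2)
    env.movel([*xy,top],velocity=.2); print("t",monitor.sense()["clock"])
def snap(n,cam="top"):
    f=eyes.grab_frame(cam); cv2.imwrite(f"pics/{n}.png",f["frame"][:,:,::-1]); return f
E
python3 - <<'E'
from r import *
pick([.4779,-.4037],.004,.047,25,first=True)
place([.6094,-.1205],.006,.047)
env.movel([.578,.117,.29],velocity=.3)
snap("a1");snap("a2","side")
E
python3 -c "
import cv2,numpy as np
a=cv2.imread('pics/a1.png')[100:300,130:530];b=cv2.imread('pics/a2.png')[60:360,200:440]
cv2.imwrite('pics/a.png',np.vstack([cv2.resize(a,(600,300)),cv2.resize(b,(600,750))[:300]*0+cv2.resize(b,(375,300)).repeat(1,0).astype('uint8')[:, :].copy() if 0 else cv2.copyMakeBorder(cv2.resize(b,(240,300)),0,0,0,360,0)]))"
```

```text
gap mm 48.95967700226549 F 25.95431612804532 t 3.3333
lifted gap 49.23631077105168 fz [ 0.28142916 -0.62574759 -0.92375265]
down True dz mm 0.4222259967500419 [-1.09428407 -0.81095865  4.43626641]
t 10.1917
```

View pics/a.png

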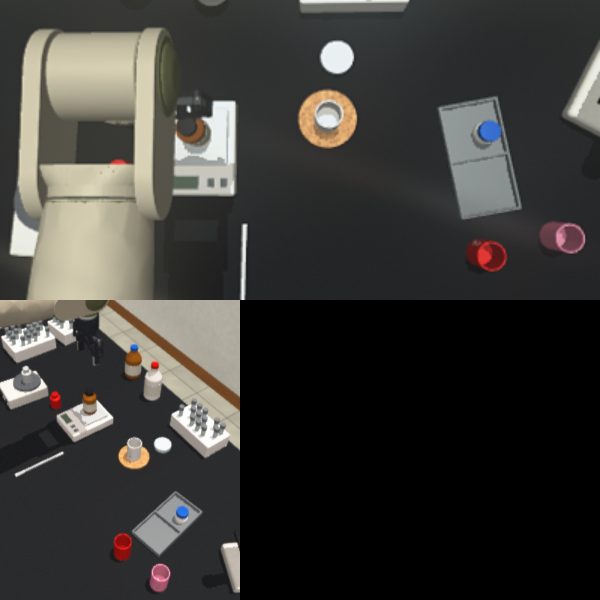

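The beaker stands upright in the middle of the mat, the bay is clear, and the decoys haven't moved. The bottle is next, then the weight.

```bash
python3 - <<'E'
from r import *
pick([.5778,.117],.055,.060,45)
place([.484,-.4076],.004,.060)
snap("b0")
pick([.4602,.3862],.065,.028,60)
place([.572,.114],.055,.028)
pick([.6094,-.1205],.006,.047,25)
f=snap("b1");snap("b2","side")
E
python3 -c "
import cv2,numpy as np
a=cv2.imread('pics/b1.png')[100:300,130:530];b=cv2.imread('pics/b2.png')[60:260,180:440]
cv2.imwrite('pics/b.png',np.vstack([cv2.resize(a,(600,300)),cv2.resize(b,(390,300)) if 0 else cv2.copyMakeBorder(cv2.resize(b,(390,300)),0,0,0,210,0)]))"
```

```text
gap mm 48.56386001367521 F 47.41619267966598 t 13.275
lifted gap 48.2450561564446 fz [-0.2819711   0.31832685 -3.40133468]
down True dz mm 0.8011841940804219 [-0.92851923  0.14103673  4.69301635]
t 20.5583
gap mm 38.41462799853639 F 61.3144043955981 t 25.3583
lifted gap 38.409409676861856 fz [ 0.0102669   0.66220945 -4.78029085]
down True dz mm 0.7424836404769652 [-0.85747147  0.30144272  4.79773828]
t 31.6667
gap mm 48.48207084683518 F 26.291267811320722 t 34.6917
lifted gap 48.61797175090906 fz [ 0.26361555  0.05097035 -0.57075912]
```

View pics/b.png

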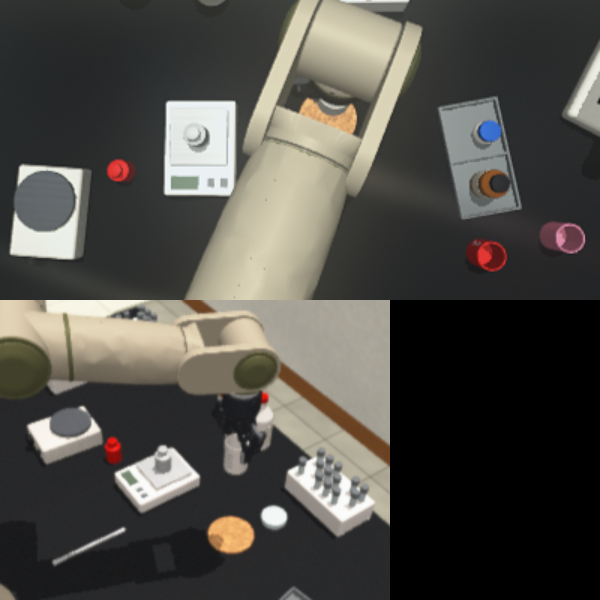

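The weight stands on the pan, the bottle is in the bay, the plate is clear and the beaker is in the gripper.

```bash
python3 - <<'E'
from r import *
place([.456,.3878],.065,.047)
env.movel([.45,0.15,.3],velocity=.25)
env.reach([.30,-.15,.3],Q)
f=snap("d1")
i=cv2.imread("pics/d1.png")
c=[cv2.resize(i[y:y+90,x:x+w],None,fx=4,fy=4,interpolation=cv2.INTER_CUBIC) for x,y,w in((130,200,70),(230,160,70),(420,160,60))]
cv2.imwrite("pics/d.png",np.hstack(c))
print(monitor.sense()["clock"],monitor.sense()["finger_gap"])
E
```

```text
down True dz mm 0.537310021881135 [-1.04155704 -0.74672071  4.31198103]
t 41.8833
44.3167 1.0003543322893584
```

View pics/d.png

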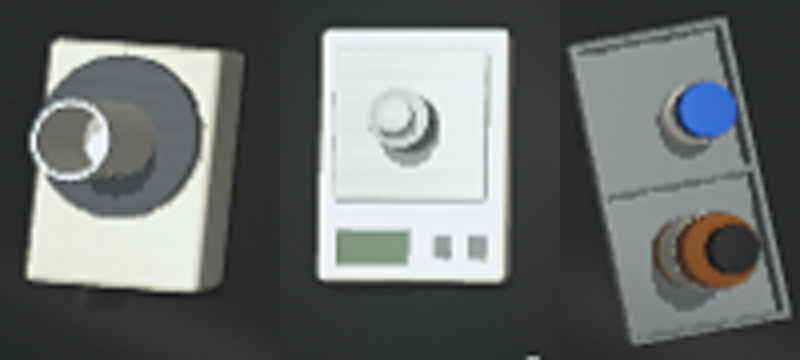

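View pics/d1.png

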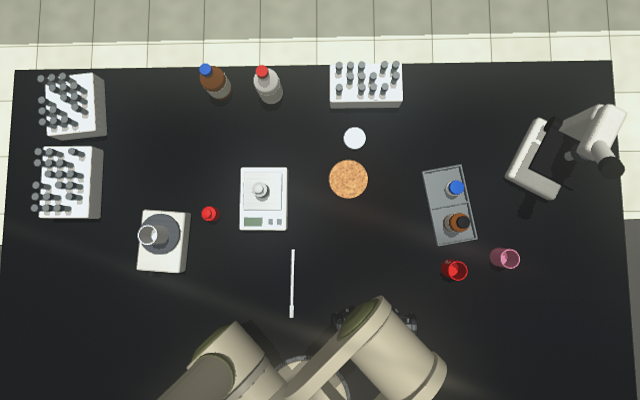

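Everything stands upright: beaker rim at about (147,235), weight knob at (258,188), bottle cap at (463,222). The jar and dish look unmoved. I'll check the numbers before handing in.

```bash
python3 - <<'E'
from r import *
from m import px
f=eyes.grab_frame("top")
for n,u,v,x0,y0,z in[("beaker",70,140,130,200,.135),("plate",124,136,130,200,.065),("knob",114,115,230,160,.12),("pan",130,125,230,160,.055),("cap",172,250,420,160,.104)]:
    print(n,px(f,((u+.5)/4-.5+x0,(v+.5)/4-.5+y0),z).round(4))
E
```

```text
beaker [0.4547 0.3879 0.135 ]
plate [0.4566 0.3851 0.065 ]
knob [0.5711 0.1132 0.12  ]
pan [0.5714 0.1147 0.055 ]
cap [ 0.4844 -0.4035  0.104 ]
```

The beaker and weight are within about 3 mm. The bottle reads about 4 mm off in y, so I'll check it closer with expected outlines overlaid.

```bash
python3 - <<'E'
from r import *
from m import proj
o=[]
for cam,x,y in(("top",425,190),("side",325,255)):
    f=eyes.grab_frame(cam);s=6;w=65
    c=cv2.resize(f["frame"][y:y+w,x:x+w,::-1],None,fx=s,fy=s,interpolation=cv2.INTER_CUBIC)
    t=np.linspace(0,2*np.pi,60)
    for r,z in((.016,.104),(.025,.004)):
        P=np.array([(proj(f,[.484+r*np.cos(a),-.4076+r*np.sin(a),z])-[x,y]+.5)*s-.5 for a in t])
        cv2.polylines(c,[P.round().astype(int)],True,(0,255,0),1)
    cv2.drawMarker(c,tuple(((proj(f,[.484,-.4076,.004])-[x,y]+.5)*s).astype(int)),(0,0,255))
    o.append(c)
cv2.imwrite("pics/e.png",np.hstack(o))
E
```

```text
(no output)
```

View pics/e.png

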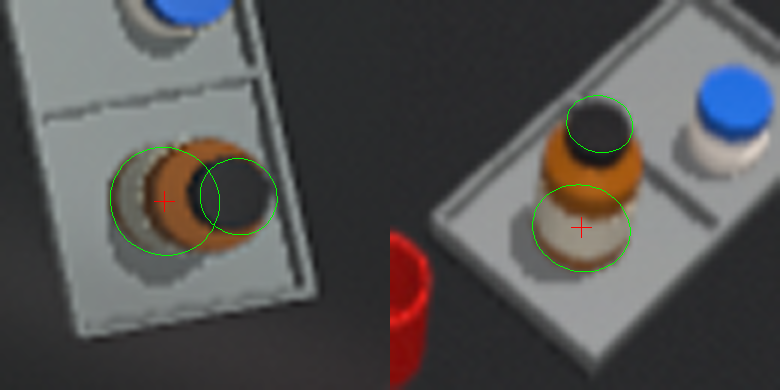

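The overlay puts the bottle within about 2 mm of the bay centre in both views.

```bash
python3 -c "
from bench import job
print(job.hand_in())"
```

```text
the job is handed in; nothing more can be done
None
```

The job is handed in: the beaker is on the stirrer plate, the weight on the balance pan and the bottle in the free tray compartment, all upright and within about 3 mm of centre in my camera checks, with the jar and dish left alone and about 45 s of the 128 s used.

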